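# Spent cell into the battery box

## Robot

A 7-joint arm with a two-finger parallel gripper is mounted at the origin on a cart in front of the work surface, level with it; the furniture and walls round the work are solid. World frame = base frame: x ahead of the robot, y to its left, z up, the work surface at z = 0. Lengths are in mm, angles in rad, forces in N, time in s.
With the tool pointing down it reaches from about 425 to 875 mm from the base axis. Payload 4.7 kg.
Tool frame: the origin (TCP) lies at the centre of the arm's flange, where the gripper is bolted on; the fingertips stand 173 mm ahead of it and the grasp point (between the pads) lies r.grasp_offset ahead of it (r.grasp_offset is the distance from the TCP to the grasp point, in mm); z points along the fingers, y is the line along which they close (so a half turn about z gives the same grasp; the last joint's range is limited). The gripper opens to 85 mm and grips with 20 to 120 N. Pads are 22 mm wide; open, the fingers measure 114 mm over their backs; the gripper's body (76 mm by 85 mm) begins 54 mm behind the grasp point. The pads swing forward as they close: fully open they stand 13 mm farther back than shut.
Start: joints at [1.278, 0.321, -0.07, 1.45, 0.023, 1.371, -0.057], TCP at [196.289, -619.659, 404.749] pointing down, gripper open.
Joint ranges: [-2.86, 2.86], [-0.3, 2.09], [-1.38, 1.24], [0.06, 2.45], [-1.56, 4.7], [0.09, 2.05], [-2.69, 2.69]. Speed limits (rad/s): [2.57, 2.57, 3.14, 3.14, 3.14, 3.14, 3.14].

## Interface

Orientations are given as a 3x3 rotation matrix whose columns are the frame's x, y, z axes.
In Python, from station import r gives the robot as it stands.
- The arm moves only by the tool step_arm, never from a script. Its argument "increments" is a list of rows, each a list of 7 numbers: the shift along the tool's x, y, z in units of 25 mm (1.0 is 25 mm), then the turn, a rotation vector about the tool's x, y, z in units of 6 degrees (1.0 is 6 degrees), then the finger opening in mm, from 0 to 85.4. In form: [[tx, ty, tz, rx, ry, rz, fingers], ...]. A call has 1 to 12 rows; each row shifts and turns the commanded pose from where the row before left it, along the tool's axes as they then stand; what a row does not reach is not made up. A row lasts 1/12 s, in which the tool goes at most 41.7 mm and 7.16 degrees, less where a joint would pass 70% of its speed; a pose out of reach is approached as far as the arm can. A call is refused whole if a number of a shift passes 1 or a number of a turn 1, either way. A call with a gripper value outside its range is refused whole. The fingers move at their own pace and stop on an object; the grip force is fixed at half the most. Time passes only in rows, so rows that do not move let the fingers close. It gives the time, the measured TCP pose, the force, the opening and the grip force at its end, in the units of the state.
- r.state(): the state, without advancing time (a new reading comes with each control period).
- r.snapshot(name): name is "side" or "top"; returns the picture (400x640x3 uint8, blue, green, red); there is no depth.
- r.camera_info(name): a dict with "intrinsics" (3x3 intrinsics, pixels), "rvec" (rotation vector, rad) and "tvec" (3), from world to camera coordinates, as OpenCV has them. Camera axes: x right, y down, z forward; pixel columns grow to the right and rows downward; lengths in mm; the calibration is good to about 2 mm. A picture is of the moment at which its call begins. camera_info takes no time and is no camera call.
- r.job_done(): hands the job in; it is judged then, once.
The state is a dict: "time": time; "joints": joint angles; "qd": joint speeds; "joint_efforts": joint torques, N m; "position": TCP position; "tcp_rot": TCP orientation; "wrist_force": force on the tool from outside, world axes, zero at the start; "torque": the same for the moment, N m; "gripper_width": opening from 0.0 (shut) to 1.0 (fully open); "grip_force": force on a finger pad.
Only numpy, scipy, OpenCV 4.12 (cv2) and the standard library are available. Lean on these libraries where they do the work, as an engineer would, in place of code of your own. Each camera call takes 0.05 s, during which the arm holds its last target. There are 200 camera calls.

## Task

A spent blue battery lies on the ledge of the battery collection box. Press the box's sprung green flap down with one finger and, while it is held open, push the battery along its rails into the box with the other finger; then come away and let the flap spring shut. Only push: never pick the battery up, and leave the fresh black battery and the torch beside the box, the jar candle and the cream pot where they are.

Things in the scene. Friction and masses are not known exactly. Their poses are not given: they have to be found in the camera images.
- battery_box: Grey battery collection box with a clear front window, fixed on the worktop: 150 (its x) x 262 (its y) x 128 mm high. Origin: centre of its underside; z up, x away from the robot at yaw 0. Right part (y -131 to -12 mm): open aluminium ledge, top at z = 108. Left part (y -12 to +131): hollow hood, top at z = 128, with the green flap in it (x -30 to +55, y -3 to +123).
- rails (a point): Middle of the two wire rails on the ledge, on the ledge's top: box x = +17, y = -72, z = 108 mm; axes as the box. The rails run along y from the ledge's right end to the sill, 27 mm apart, 6 mm high; the battery lies between them.
- sill (a point): Left edge of the ledge in line with the rails, where they end and the opening begins: box x = +17, y = -12, z = 108 mm; axes as the box. What comes over the sill with the flap open falls into the box, whose floor is 102 mm lower.
- opening (a point): Middle of the gap in the hood's side wall above the sill: box x = 1.5, y = -12, z = 108 mm. The gap is 69 mm wide in x (box x -33 to +36); left and right of it the wall stands fixed, 20 mm above the ledge. The flap's skirt fills it while the flap is shut.
- flap (a joint): Angle of the green flap (rad): 0 shut (level, top at box z = 128.5 mm), grows as it is pressed down into the box, stop at 1.15. Plate 84 mm (box x) x 126 mm (box y), hinged along its far edge. A spring shuts it: 0.04 N m to start, 0.13 N m wide open. While shut its skirt blocks the battery, and pushing the battery at it does not open it. The battery passes over it above 0.6 rad.
- flap_hinge (a point): Middle of the flap's hinge line: box x = +55, y = +60, z = 126.5 mm. The line runs along the box's y axis; the point turns with the flap. The same depth of press opens the flap farther close to the hinge.
- flap_press (a point): Middle of the flap's ribbed black press pad, on its top, 38 mm in front of the hinge, in line with the rails; moves with the flap. Here a fingertip needs 3 to 4 N and must go 10 to 25 mm below the ledge's level, so tilt the gripper 15 to 20 degrees: finger on the flap lower than the one behind the battery. An open flap slopes to the front; the battery rolls off it there and drops.
- flap_edge (a point): Middle of the flap's free (near) edge, on its top, 85 mm from the hinge; moves with the flap.
- spent_cell: Spent battery with a blue sleeve and a brass-coloured band, a C cell: 26 mm diameter, 50 mm long, 45 to 90 g, lying between the rails on the ledge, free to slide along them. Origin: its centre; its own y axis is its length (along the box's y axis). It starts with its leading end 5 to 45 mm from the sill.
- fresh_cell: Fresh battery with a black sleeve and a copper-coloured band, 26 mm diameter, 50 mm tall, standing on the worktop to the right of the box; origin at its centre. Leave it alone.
- torch: Black metal torch, 37 x 114 x 32 mm, lying on the worktop just to the right of the box (another lies far off to the right). Origin: centre of its underside. Leave it alone.
- candle: Cream-white candle in a clear glass jar, 76 mm diameter, 90 mm high, standing on the worktop just to the left of the box. Origin: centre of its underside. Leave it alone.
- cream_pot: Flat white cream pot, 90 mm diameter, 32 mm high, on the worktop farther left. Origin: centre of its underside. Leave it alone.

How it is judged:
By the outcome, as a careful person would: the job done as asked, in the order asked, and still so for the second after the job is handed in, with the robot touching nothing.
It also fails if it takes over 45 s, if anything falls off the work surface, if the arm or the gripper's body presses on something with over 40 N, if the wrist force passes 120 N, or if a joint passes its speed limit or range.

## Working session

There is one attempt and no reset: what is moved stays moved. The work goes in short steps, Python scripts to look and compute and a tool call to move; the robot and the scene stay as the last step left them, time stands still between calls to the robot, and variables do not carry over. Pictures are saved under pics/ and viewed, at most 10 in all, crops included, and the job is handed in when it is done.

Besides the shell and the picture viewer there is one more tool, called after ">>>" as a command line: name --pt "numbers of a row" for each row, then --argument value for the rest. step_arm: Moves the arm, as the interface text tells. Its arguments: {"type":"object","properties":{"increments":{"type":"array","items":{"type":"array","items":{"type":"number"}}}},"required":["increments"]}

```bash
mkdir -p pics; python3 - <<'E'
from station import r
import cv2,numpy as np
for n in("top","side"):
    cv2.imwrite(f"pics/{n}0.png",r.snapshot(n)); c=r.camera_info(n)
    R=cv2.Rodrigues(np.array(c["rvec"],float))[0]; print(n,(-R.T@np.array(c["tvec"]).ravel()).round(),np.array(c["intrinsics"]).round(1).tolist(),R.round(2).tolist())
s=r.state();print(s["position"],np.round(s["tcp_rot"],3).tolist(),s["time"],r.grasp_offset)
E
```

```text
top [ 291.  192. 1625.] [[425.6, 0.0, 323.5], [0.0, 425.6, 200.3], [0.0, 0.0, 1.0]] [[0.03, -1.0, 0.0], [-0.99, -0.03, -0.12], [0.12, -0.0, -0.99]]
side [   58. -1471.   751.] [[518.2, 0.0, 311.3], [0.0, 518.2, 200.3], [0.0, 0.0, 1.0]] [[0.97, -0.26, -0.02], [-0.1, -0.34, -0.94], [0.24, 0.91, -0.35]]
[ 196.20252851 -619.48942759  403.70726699] [[0.953, 0.302, -0.001], [0.302, -0.953, 0.002], [-0.0, -0.002, -1.0]] 0.1 154.70000000000002
```

View pics/top0.png

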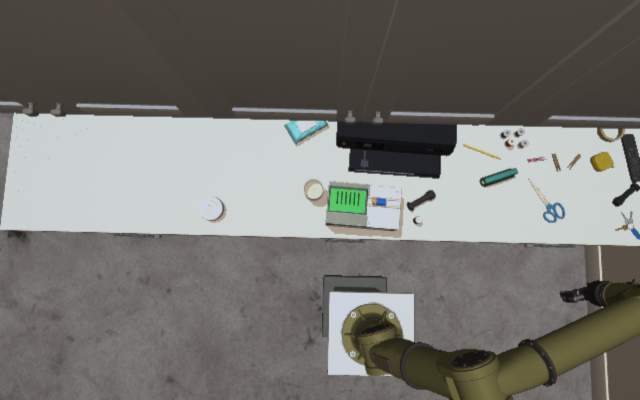

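View pics/side0.png

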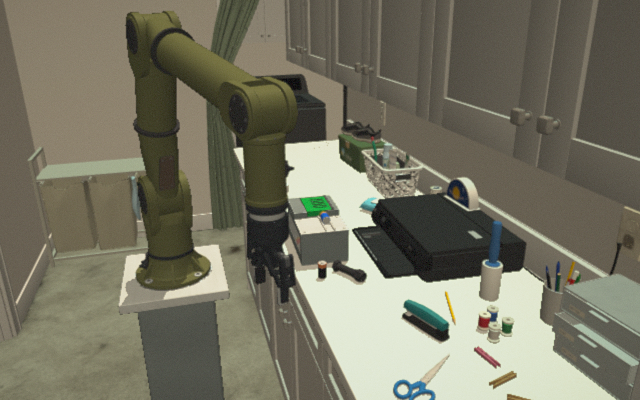

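Top: the box is at about (364,207), with the green flap at (348,200), the blue cell at (381,202), the candle at (314,190), the torch at (421,200) and the fresh cell at (418,220). In the side view the box is at (318,230). Next I measure the flap and cell by colour.

```bash
cat > h.py <<'E'
from station import r
import cv2,numpy as np
def cam(n):
    c=r.camera_info(n);R=cv2.Rodrigues(np.array(c["rvec"],float))[0]
    return np.array(c["intrinsics"],float),R,np.array(c["tvec"],float).ravel()
def ray(n,p,z):
    K,R,t=cam(n);o=-R.T@t;d=R.T@np.linalg.inv(K)@np.array([p[0],p[1],1.])
    return o+d*(z-o[2])/d[2]
def blobs(im,lo,hi,mina=4):
    m=cv2.inRange(cv2.cvtColor(im,cv2.COLOR_BGR2HSV),lo,hi)
    cs=cv2.findContours(m,cv2.RETR_EXTERNAL,cv2.CHAIN_APPROX_NONE)[0]
    return [c for c in cs if cv2.contourArea(c)>=mina]
E
python3 - <<'E'
from h import *
for n in("top","side"):
    im=cv2.imread(f"pics/{n}0.png")
    for nm,lo,hi,z in(("green",(45,120,80),(75,255,255),128),("blue",(100,130,60),(125,255,255),121)):
        for c in blobs(im,lo,hi):
            q=cv2.minAreaRect(c);
            if not(280<q[0][0]<430 and 180<q[0][1]<240):continue
            b=cv2.boxPoints(q);print(n,nm,np.round(q[0],1),np.round(q[1],1),"ctr",ray(n,q[0],z)[:2].round(1),[ray(n,p,z)[:2].round().tolist() for p in b])
im=cv2.imread("pics/top0.png")[170:245,290:440];cv2.imwrite("pics/top0c.png",cv2.resize(im,None,fx=5,fy=5,interpolation=cv2.INTER_CUBIC))
E
```

```text
top green [347.2 200.3] [35.4 22.7] ctr [478.5 105.3] [[442.0, 170.0], [523.0, 165.0], [515.0, 40.0], [434.0, 46.0]]
top blue [381.  201.5] [5. 8.] ctr [478.1 -15.5] [[487.0, -1.0], [487.0, -30.0], [469.0, -30.0], [469.0, -1.0]]
side green [315.5 203.5] [21.5 23.9] ctr [480.   98.7] [[443.0, 163.0], [542.0, 234.0], [515.0, 38.0], [426.0, -18.0]]
side blue [323.8 215. ] [4.3 6.7] ctr [482.9   9.2] [[473.0, 19.0], [498.0, 34.0], [493.0, -0.0], [468.0, -14.0]]
```

View pics/top0c.png

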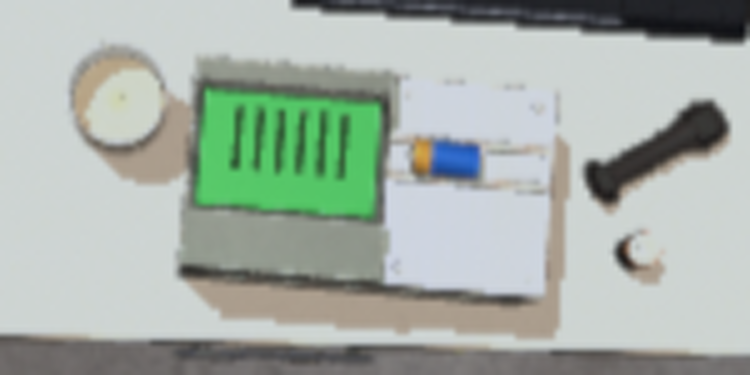

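>>> step_arm --pt "0 0 0 0 0 0.9 85" --pt "0 0 0 0 0 0.9 85" --pt "0 0 0 0 0 0.9 85" --pt "0 0 0 0 0 0.85 85" --pt "1 -1 0 0 0 0 85" --pt "1 -1 0 0 0 0 85" --pt "1 -1 0 0 0 0 85" --pt "1 -1 0 0 0 0 85" --pt "1 -1 0 0 0 0 85" --pt "1 -1 0 0 0 0 85" --pt "1 -1 0 0 0 0 85" --pt "1 -1 0 0 0 0 85"

```text
time: 1.1
position: [409.8, -431.6, 404.4]
tcp_rot: [[0.998, -0.065, -0.001], [-0.065, -0.998, 0.0], [-0.001, -0.0, -1.0]]
wrist_force: [-0.3, -0.8, 0.4]
gripper_width: 1.0
grip_force: 0.0
```

>>> step_arm --pt "1 -1 0 0 0 0 85" --pt "0.4 -1 0 0 0 0 85" --pt "0 -1 0 0 0 0 85" --pt "0 -1 0 0 0 0 85" --pt "0 -1 0 0 0 0 85" --pt "0 -1 0 0 0 0 85" --pt "0 -1 0 0 0 0 85" --pt "0 -1 0 0 0 0 85" --pt "0 -1 0 0 0 0 85" --pt "0 -1 0 0 0 0 85" --pt "0 -1 0 0 0 0 85" --pt "0 -1 0 0 0 0 85"

```text
time: 2.1
position: [463.0, -134.7, 404.3]
tcp_rot: [[0.998, -0.065, -0.001], [-0.065, -0.998, -0.0], [-0.001, 0.0, -1.0]]
wrist_force: [0.8, -0.4, 0.5]
gripper_width: 0.992
grip_force: 0.0
```

```bash
python3 - <<'E'
from h import *
s=r.state();print(s["time"],s["position"].round(1) if hasattr(s["position"],'round') else s["position"],np.round(s["tcp_rot"],3).tolist(),s["wrist_force"],s["gripper_width"],np.round(s["joints"],2))
yaw=np.arctan2(-8,124);R=np.array([[np.cos(yaw),-np.sin(yaw)],[np.sin(yaw),np.cos(yaw)]])
f=ray("top",(347.2,200.3),128)[:2];o=f-R@[12.5,60];print("yaw",np.degrees(yaw),"orig",o)
im=cv2.imread("pics/top0.png")
print(im[200:204,368:390].tolist())
def box(n,p,z): return (R.T@(ray(n,p,z)[:2]-o)).round(1)
for p,z in(((371.9,201.8),128),((386.2,201.8),128),((401,188),108),((399,229),108),((329,181.5),128),((326,224),128)):print(p,box("top",p,z))
im=cv2.imread("pics/side0.png")[170:320,240:400];cv2.imwrite("pics/side0c.png",cv2.resize(im,None,fx=5,fy=4,interpolation=cv2.INTER_CUBIC)[:600])
E
```

```text
2.1 [ 463.  -134.7  404.3] [[0.998, -0.065, -0.001], [-0.065, -0.998, -0.0], [-0.001, 0.0, -1.0]] [ 0.8346127  -0.41988116  0.45031106] 0.9923437119669393 [ 0.66 -0.02 -0.42  1.84 -0.01  1.32 -1.4 ]
yaw -3.6913859864512757 orig [461.99080276  46.33475144]
[[[208, 202, 196], [218, 211, 205], [218, 208, 202], [183, 181, 177], [137, 158, 166], [86, 169, 199], [70, 160, 204], [83, 152, 197], [158, 136, 131], [198, 112, 65], [201, 106, 47], [199, 104, 46], [197, 101, 44], [195, 100, 43], [192, 98, 41], [190, 97, 40], [186, 94, 38], [184, 108, 74], [187, 177, 174], [182, 177, 173], [164, 166, 162], [161, 165, 161]], [[211, 204, 198], [218, 212, 205], [219, 210, 203], [189, 185, 181], [145, 161, 168], [82, 153, 196], [68, 155, 201], [83, 151, 196], [156, 128, 122], [195, 108, 60], [203, 107, 49], [204, 108, 50], [204, 107, 49], [205, 107, 49], [203, 106, 47], [203, 106, 47], [201, 103, 45], [196, 111, 70], [167, 162, 160], [210, 202, 196], [214, 207, 201], [211, 207, 200]], [[212, 207, 201], [219, 211, 205], [220, 211, 205], [207, 202, 196], [122, 134, 144], [68, 133, 177], [61, 139, 188], [78, 140, 186], [144, 106, 98], [179, 95, 47], [185, 94, 40], [189, 97, 42], [191, 99, 43], [194, 102, 44], [197, 103, 46], [198, 103, 45], [199, 104, 46], [198, 116, 71], [165, 161, 158], [212, 206, 200], [219, 212, 205], [218, 212, 205]], [[205, 201, 197], [211, 205, 200], [212, 203, 198], [203, 199, 194], [109, 122, 133], [57, 110, 147], [53, 116, 158], [74, 121, 161], [140, 96, 84], [153, 80, 38], [158, 80, 34], [163, 83, 34], [168, 85, 35], [171, 87, 35], [175, 89, 37], [180, 92, 38], [184, 96, 42], [188, 118, 74], [162, 159, 155], [212, 206, 200], [219, 212, 205], [217, 212, 205]]]
(371.9, 201.8) [ 15.1 -27.7]
(386.2, 201.8) [ 19.7 -78.2]
(401, 188) [  77.2 -130.7]
(399, 229) [ -71.  -133.6]
(329, 181.5) [ 73.9 130.2]
(326, 224) [-78.1 127.4]
```

View pics/side0c.png

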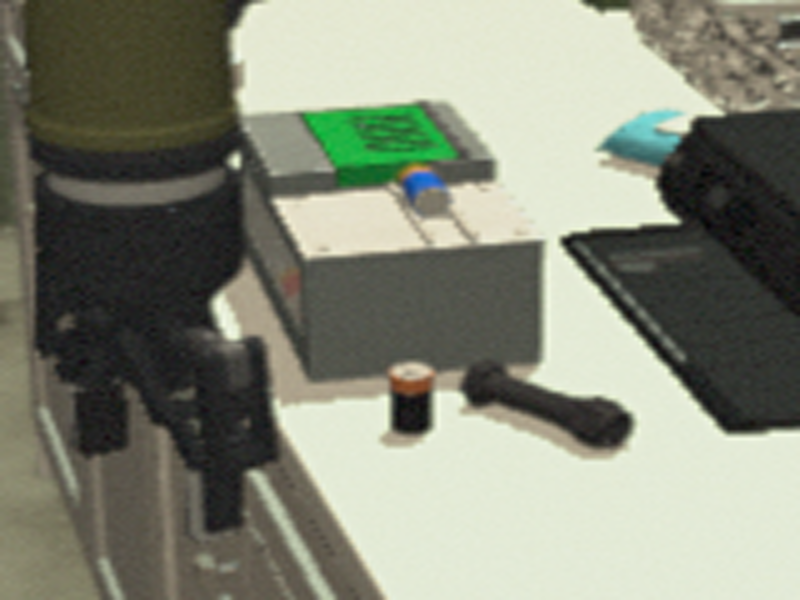

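Side crop: the cell lies between the rails with its blue end towards the camera. The near fingertip's bottom is at about full-image pixel (284,302), which I use to find the open fingertip offset.

```bash
cat >> h.py <<'E'
yaw=np.radians(-3.69);c,s_=np.cos(yaw),np.sin(yaw)
B=np.array([[c,-s_,0],[s_,c,0],[0,0,1]]);O=np.array([462,46.3,0])
def toolrot(tilt):  # tool x=box x, tool y=-box y, tilted
    a=-np.radians(tilt);return B@np.diag([1,-1,-1.])@cv2.Rodrigues(np.array([a,0,0]))[0]
def tips(L,p=None,Rt=None):
    s=r.state();p=np.array(s["position"]) if p is None else p;Rt=np.array(s["tcp_rot"]) if Rt is None else Rt
    return [(B.T@(p+Rt@np.array([0,sg*42.6,L])-O)).round(1) for sg in(1,-1)]
E
python3 - <<'E'
from h import *
K,R,t=cam("side")
Rt=np.array([[0.953,0.302,-0.001],[0.302,-0.953,0.002],[0,-0.002,-1]]);P=np.array([196.2,-619.5,404])
for L in(160,173):
    for y in(43,57): print(L,y,cv2.projectPoints((P+Rt@[0,y,L])[None],cv2.Rodrigues(R)[0],t,K,None)[0].ravel().round(1))
s=r.state()
for L in(160,173):
    Rt=toolrot(15); tip=O+B@np.array([20,-83.5,165.]); p=tip-Rt@np.array([0,42.6,L])
    print(L,"TCP for tip z165",p.round(1),"tool-frame shift now(units)",(np.array(s["tcp_rot"]).T@(p-s["position"])/25).round(2),tips(L,p,Rt))
E
```

```text
160 43 [281.5 301.9]
160 57 [285.3 305.4]
173 43 [281.8 308. ]
173 57 [285.6 311.5]
160 TCP for tip z165 [481.9  44.1 308.5] tool-frame shift now(units) [ 0.29 -7.18  3.83] [array([ 20. , -83.5, 165. ]), array([ 20. ,  -1.2, 142.9])]
173 TCP for tip z165 [482.1  47.4 321.1] tool-frame shift now(units) [ 0.29 -7.32  3.33] [array([ 20. , -83.5, 165. ]), array([ 20. ,  -1.2, 142.9])]
```

>>> step_arm --pt "0.29 -1 0 0 0 0 85" --pt "0 -1 0 0 0 0 85" --pt "0 -1 0 -0.9 0 0 85" --pt "0 -1 0 -0.8 0 0 85" --pt "0 -1 0 -0.8 0 0 85" --pt "0 -1 0 0 0 0 85" --pt "0 -1 0 0 0 0 85" --pt "0 0 0 0 0 0 85" --pt "0 0 0 0 0 0 85"

```text
time: 2.85
position: [481.4, 37.3, 384.4]
tcp_rot: [[0.998, -0.059, -0.017], [-0.061, -0.964, -0.258], [-0.001, 0.259, -0.966]]
wrist_force: [-0.1, -0.7, 0.3]
gripper_width: 0.998
grip_force: 0.0
```

```bash
cat > go.py <<'E'
from h import *
import sys
x,y,z=map(float,sys.argv[1:4]);L=160
s=r.state();Rt=np.array(s["tcp_rot"]);p=np.array(s["position"])
print("t",round(s["time"],2),"tips",tips(L),"F",np.round(s["wrist_force"],1),"w",round(s["gripper_width"],3))
q=O+B@np.array([x,y,z])-Rt@np.array([0,42.6,L]);print("units",(Rt.T@(q-p)/25).round(2),"rot",(cv2.Rodrigues(Rt.T@toolrot(15))[0].ravel()*180/np.pi/6).round(2))
print("box up axis in tool",(Rt.T@[0,0,-1]).round(3),"box +y in tool",(Rt.T@B@[0,1,0]).round(3))
E
python3 go.py 20 -83.5 165
```

```text
t 2.85 tips [array([ 20. , -90.3, 240.8]), array([ 19.7,  -8. , 218.8])] F [-0.1 -0.7  0.3] w 0.998
units [ 0.01 -1.05  2.86] rot [0.   0.01 0.03]
box up axis in tool [ 0.001 -0.259  0.966] box +y in tool [ 0.003 -0.966 -0.259]
```

>>> step_arm --pt "0 -0.35 0.95 0 0 0 85" --pt "0 -0.35 0.95 0 0 0 85" --pt "0 -0.35 0.95 0 0 0 85" --pt "0 0 0 0 0 0 85" --pt "0 0 0 0 0 0 85"

```text
time: 3.27
position: [481.8, 41.5, 308.7]
tcp_rot: [[0.998, -0.063, -0.02], [-0.066, -0.964, -0.259], [-0.003, 0.26, -0.966]]
wrist_force: [0.0, -0.6, -0.1]
gripper_width: 0.995
grip_force: 0.0
```

```bash
python3 go.py 20 -84 120; python3 - <<'E'
from h import *
a=r.snapshot("side")[150:270,240:400];b=r.snapshot("top")[160:250,300:420]
cv2.imwrite("pics/s1.png",cv2.resize(a,None,fx=5,fy=5,interpolation=cv2.INTER_CUBIC))
E
```

```text
t 3.27 tips [array([ 19.5, -86.2, 165.3]), array([ 19.6,  -3.9, 143.2])] F [ 0.  -0.6 -0.1] w 0.995
units [ 0.03 -0.56  1.73] rot [ 0.01  0.03 -0.01]
box up axis in tool [ 0.003 -0.26   0.966] box +y in tool [-0.002 -0.966 -0.26 ]
```

View pics/s1.png

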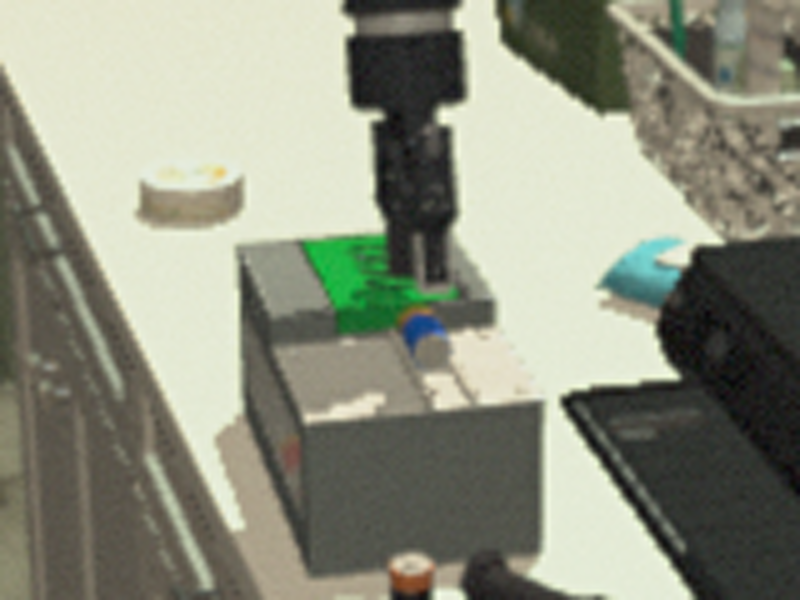

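The finger is above and behind the cell: its tip is at about pixel (326.6,208) and the cell's end face at (326,219.6). I check both by projection.

```bash
python3 - <<'E'
from h import *
K,R,t=cam("side")
for b in([20,-86,165],[20,-93,165],[17,-77,121],[17,-80,121],[17,-77,134]): print(b,cv2.projectPoints((O+B@np.array(b,float))[None],cv2.Rodrigues(R)[0],t,K,None)[0].ravel().round(1))
E
```

```text
[20, -86, 165] [326.2 207.9]
[20, -93, 165] [326.7 208.7]
[17, -77, 121] [324.7 220. ]
[17, -80, 121] [324.9 220.4]
[17, -77, 134] [324.7 216.2]
```

>>> step_arm --pt "0 -0.11 0.34 0 0 0 85" --pt "0 -0.11 0.34 0 0 0 85" --pt "0 -0.11 0.34 0 0 0 85" --pt "0 -0.11 0.34 0 0 0 85" --pt "0 -0.11 0.36 0 0 0 85" --pt "0 0 0 0 0 0 85" --pt "0 0 0 0 0 0 85"

```text
time: 3.95
position: [481.2, 45.2, 262.9]
tcp_rot: [[0.998, -0.061, -0.021], [-0.065, -0.964, -0.258], [-0.005, 0.259, -0.966]]
wrist_force: [-3.5, 0.6, -0.6]
gripper_width: 0.994
grip_force: 1.3
```

```bash
python3 go.py 20 -84 118; python3 - <<'E'
from h import *
a=r.snapshot("side")[170:270,260:380];b=r.snapshot("top")[170:245,300:420]
a=cv2.resize(a,(600,500),interpolation=cv2.INTER_CUBIC)
cv2.imwrite("pics/s2.png",a)
E
```

```text
t 3.95 tips [array([ 18.6, -82.5, 119.4]), array([18.5, -0.2, 97.3])] F [-3.5  0.6 -0.6] w 0.994
units [0.06 0.04 0.07] rot [0.   0.04 0.01]
box up axis in tool [ 0.005 -0.259  0.966] box +y in tool [-0.    -0.966 -0.259]
```

View pics/s2.png

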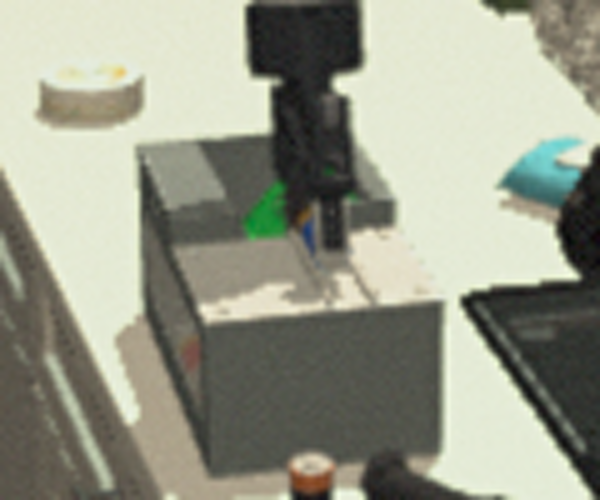

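The side view shows the flap pressed wide open by the far finger and the near finger behind the cell (hiding it, near (327,216) in the full image). Now the push along +y.

>>> step_arm --pt "0.03 -0.24 -0.06 0 0 0 85" --pt "0 -0.24 -0.065 0 0 0 85" --pt "0 -0.24 -0.065 0 0 0 85" --pt "0 -0.24 -0.065 0 0 0 85" --pt "0 -0.24 -0.065 0 0 0 85" --pt "0 -0.24 -0.065 0 0 0 85"

```text
time: 4.55
position: [485.5, 82.9, 264.4]
tcp_rot: [[0.998, -0.062, -0.016], [-0.065, -0.964, -0.259], [0.0, 0.259, -0.966]]
wrist_force: [-3.0, -2.1, 2.0]
gripper_width: 0.993
grip_force: 1.7
```

```bash
python3 go.py 20 -45 119; python3 - <<'E'
from h import *
a=r.snapshot("side")[170:270,260:380];b=r.snapshot("top")[170:245,300:420]
cv2.imwrite("pics/s3.png",np.vstack([cv2.resize(a,(480,300),interpolation=cv2.INTER_CUBIC),cv2.resize(b,(480,300),interpolation=cv2.INTER_CUBIC)]))
E
```

```text
t 4.55 tips [array([ 21.2, -44.5, 120.9]), array([21.2, 37.8, 98.9])] F [-3.  -2.1  2. ] w 0.993
units [-0.05 -0.    0.08] rot [ 0. -0. -0.]
box up axis in tool [-0.    -0.259  0.966] box +y in tool [-0.    -0.966 -0.259]
```

View pics/s3.png

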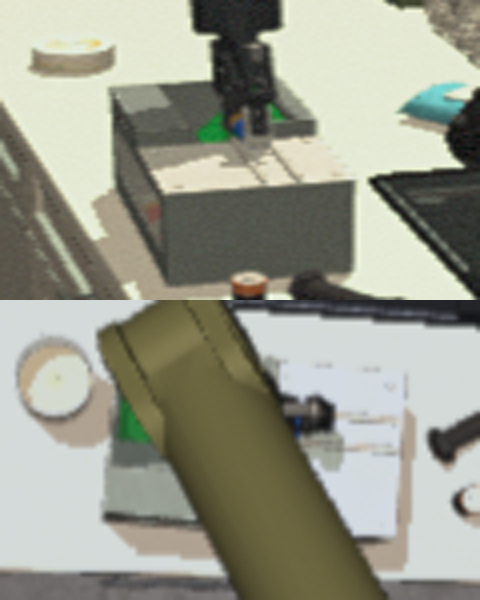

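The cell moves along with the finger (blue at about (320,213) in the side view) and the flap is still open. I continue the push.

>>> step_arm --pt "0 -0.25 0 0 0 0 85" --pt "0 -0.24 -0.065 0 0 0 85" --pt "0 -0.24 -0.065 0 0 0 85" --pt "0 -0.24 -0.065 0 0 0 85" --pt "0 -0.24 -0.065 0 0 0 85" --pt "0 -0.24 -0.065 0 0 0 85" --pt "0 -0.24 -0.065 0 0 0 85" --pt "0 -0.24 -0.065 0 0 0 85" --pt "0 0 0 0 0 0 85" --pt "0 0 0 0 0 0 85" --pt "0 0 0 0 0 0 85" --pt "0 0 0 0 0 0 85"

```text
time: 5.65
position: [488.7, 132.2, 262.9]
tcp_rot: [[0.998, -0.062, -0.016], [-0.064, -0.964, -0.257], [0.001, 0.258, -0.966]]
wrist_force: [-1.9, 1.8, 1.3]
gripper_width: 0.997
grip_force: 1.4
```

```bash
python3 go.py 20 5 119; python3 - <<'E'
from h import *
a=r.snapshot("side")[170:270,260:380]
cv2.imwrite("pics/s4.png",cv2.resize(a,(720,600),interpolation=cv2.INTER_CUBIC))
E
```

```text
t 5.65 tips [array([ 21.2,   5.1, 119.2]), array([21.2, 87.4, 97.3])] F [-1.9  1.8  1.3] w 0.997
units [-0.05 -0.    0.01] rot [-0.01 -0.01 -0.  ]
box up axis in tool [-0.001 -0.258  0.966] box +y in tool [-0.    -0.966 -0.258]
```

View pics/s4.png

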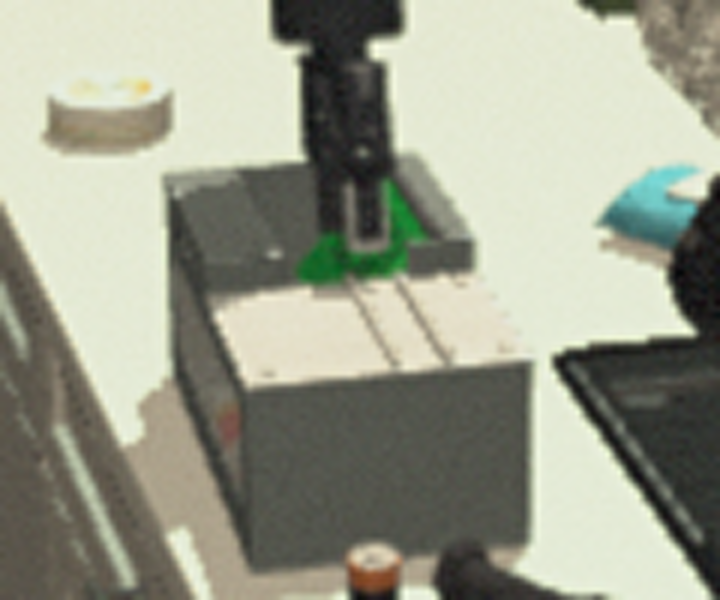

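The rails and ledge are empty (rails end at about (318,217)) and no blue is visible on the flap. I go straight up, then clear to the right so the top camera can see.

>>> step_arm --pt "0 0.08 -0.3 0 0 0 85" --pt "0 0.13 -0.48 0 0 0 85" --pt "0 0.2 -0.75 0 0 0 85" --pt "0 0.26 -0.96 0 0 0 85" --pt "0 0.26 -0.96 0 0 0 85" --pt "0 0.26 -0.96 0 0 0 85" --pt "0 0.26 -0.96 0 0 0 85" --pt "0 1 0 0 0 0 85" --pt "0 1 0 0 0 0 85" --pt "0 1 0 0 0 0 85" --pt "0 1 0 0 0 0 85" --pt "0 1 0 0 0 0 85"

```text
time: 6.7
position: [480.7, 9.2, 436.3]
tcp_rot: [[0.998, -0.064, -0.014], [-0.066, -0.963, -0.26], [0.003, 0.26, -0.966]]
wrist_force: [-0.1, -0.5, -0.3]
gripper_width: 0.999
grip_force: 0.0
```

>>> step_arm --pt "0 1 0.2 0 0 0 85" --pt "0 1 0.2 0 0 0 85" --pt "0 1 0.2 0 0 0 85" --pt "0 1 0.2 0 0 0 85" --pt "0 1 0.2 0 0 0 85" --pt "0 1 0.2 0 0 0 85" --pt "0 1 0.2 0 0 0 85" --pt "0 1 0.2 0 0 0 85" --pt "0 1 0.2 0 0 0 85" --pt "0 1 0.2 0 0 0 85" --pt "0 1 0.2 0 0 0 85" --pt "0 0 0 0 0 0 85"

```text
time: 7.7
position: [460.4, -274.9, 454.0]
tcp_rot: [[0.997, -0.072, -0.018], [-0.074, -0.962, -0.263], [0.002, 0.263, -0.965]]
wrist_force: [-0.6, 0.0, 0.6]
gripper_width: 0.996
grip_force: 0.0
```

```bash
python3 go.py 20 5 119; python3 - <<'E'
from h import *
a=r.snapshot("side")[170:270,260:380];b=r.snapshot("top")[170:245,290:440]
cv2.imwrite("pics/s5.png",np.vstack([cv2.resize(a,(480,300),interpolation=cv2.INTER_CUBIC),cv2.resize(b,(480,300),interpolation=cv2.INTER_CUBIC)]))
E
```

```text
t 7.7 tips [array([  18.5, -403.8,  310.8]), array([  19.4, -321.6,  288.4])] F [-0.6  0.   0.6] w 0.996
units [ -0.11 -17.8    3.1 ] rot [ 0.04  0.01 -0.09]
box up axis in tool [-0.002 -0.263  0.965] box +y in tool [-0.01  -0.965 -0.263]
```

View pics/s5.png

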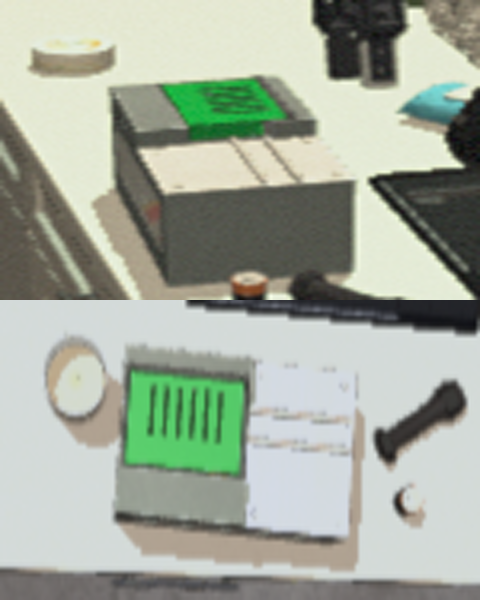

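Both views show the flap shut and level, the ledge empty with the cell inside the box, and the candle, torch and fresh cell where they started.

```bash
python3 -c "
from station import r
print(r.job_done())"
```

```text
the job is handed in; nothing more can be done
None
```

The spent battery was pushed over the sill into the box and the flap sprang shut; in the last pictures the ledge is empty and the other items look unmoved, though the battery itself can't be seen inside, and the job is handed in at about 8 s.

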